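Trip and acknowledge the push-button boxes

TASK

Function-check two of the four wireless push-button boxes on the bench: with the fingertips, lightly press the wide mushroom-shaped stop button fully down so that it stays down, then press the square key on its box fully down and let it spring back up. Pick nothing up and leave the two boxes standing where they are; do not touch the box with the single round flat button, the box with the two small buttons, the solder reel or the jar.

Things in the scene. Friction and masses are not known exactly. Their poses are not given: they have to be found in the camera images.
- stop_box: The box with the mushroom button: loose light-grey plastic box, 72 x 72 mm on plan and 50 mm high, about 0.5 kg, standing on the bench (top face 50 mm above it). Origin: centre of its underside; z up, x and y along its sides; any yaw up to 0.6 rad. One black round mushroom head, 42 mm across, in the centre of its top.
- key_box: The box with the square key: loose light-grey plastic box, 72 x 72 mm on plan and 50 mm high, about 0.5 kg, standing on the bench (top face 50 mm above it). Origin: centre of its underside; z up, x and y along its sides; any yaw up to 0.6 rad. One black square key, 28 x 28 mm, in the centre of its top.
- round_box: Bystander, to be left alone: loose light-grey plastic box, 72 x 72 mm on plan and 50 mm high, about 0.5 kg, standing on the bench (top face 50 mm above it). Origin: centre of its underside; z up, x and y along its sides; any yaw up to 0.6 rad. One black round flat button, 24 mm across and 13 mm proud, in the centre of its top.
- twin_box: Bystander, to be left alone: loose light-grey plastic box, 72 x 72 mm on plan and 50 mm high, about 0.5 kg, standing on the bench (top face 50 mm above it). Origin: centre of its underside; z up, x and y along its sides; any yaw up to 0.6 rad. Two black round buttons, 16 mm across and 13 mm proud, 34 mm apart along its y axis.
- stop_head_top (a point): Centre of the mushroom head's top, 78 mm above the bench when up; moves down with the head. Near-flat over the middle 30 mm.
- square_key_top (a point): Centre of the square key's flat top, 63 mm above the bench when up; moves down with the key.
- stop_head (a joint): How far the mushroom head is pushed down, m: 0 up (start), 0.008 fully down. It slides stiffly (about 4 N of friction, no spring) and stays where it is left.
- square_key (a joint): How far the square key is pushed down, m: 0 up, 0.006 fully down. A spring returns it: about 1 N to start, 4 N fully down.
- reel: Bystander, to be left alone: metal solder reel standing on its end, 60 mm across, 50 mm high; origin at the centre of its underside.
- jar: Bystander, to be left alone: small screw-top jar, 48 mm across, 60 mm high; origin at the centre of its underside.
Mind the look-alikes: they are no part of the job. What is shaped like the stop_box but turquoise is not meant.

How it is judged:
On the way, in this order (a step that is already met when the one before it is completed fails the run):
1. the mushroom button is pressed fully down (at least 6 of its 8 mm) (value of joint stop_head above 0.006 m), for 0.1 s.
2. the square key is pressed fully down (at least 4.5 of its 6 mm) (value of joint square_key above 0.0045 m), for 0.1 s.
At the end, for the whole second after the job is handed in: The mushroom button is at least 6 mm down, the square key is back up (within 1 mm); the two worked boxes are upright (0.05 rad), at rest and within 20 mm of their starts, and the other two boxes, the reel and the jar are upright, at rest and within 10 mm of theirs (value of joint stop_head above 0.006 m and value of joint square_key below 0.001 m and distance of each of stop_box, key_box from where it was at the start of the episode below 0.02 m and angle between each of stop_box, key_box, round_box, twin_box, reel, jar's own z axis and vertical below 0.05 rad and linear speed of each of stop_box, key_box, round_box, twin_box, reel, jar below 0.02 m/s and distance of each of round_box, twin_box, reel, jar from where it was at the start of the episode below 0.01 m); the robot touches nothing.
It fails at once if the square key is pressed before the mushroom button is fully down (value of joint square_key above 0.002 m and value of joint stop_head below 0.006 m).
It fails at once if the robot touches a bystander (round-button box, twin-button box, reel or jar), or one is moved more than 10 mm (contact force between any of the fingers, the arm and round_box above 0.3 N or contact force between any of the fingers, the arm and twin_box above 0.3 N or contact force between any of the fingers, the arm and reel above 0.3 N or contact force between any of the fingers, the arm and jar above 0.3 N or distance of any of round_box, twin_box, reel, jar from where it was at the start of the episode above 0.01 m).
It fails at once if a box is pressed harder than 30 N (contact force between any of the fingers, the arm and stop_box above 30 N or contact force between any of the fingers, the arm and key_box above 30 N).
It fails at once if the mushroom or square-key box is lifted 8 mm, tipped by 0.2 rad or shoved more than 20 mm (height (world z) of any of stop_box, key_box above 0.008 m or angle between any of stop_box, key_box's own z axis and vertical above 0.2 rad or distance of any of stop_box, key_box from where it was at the start of the episode above 0.02 m).
It also fails if it takes over 38 s, if anything falls off the work surface, if the arm or the gripper's body presses on something with over 40 N, if the wrist force passes 120 N, or if a joint passes its speed limit or range.

ROBOT

A 7-joint arm with a two-finger parallel gripper is mounted at the origin on the work surface. World frame = base frame: x ahead of the robot, y to its left, z up, the work surface at z = 0. Lengths are in m, angles in rad, forces in N, time in s.
With the tool pointing down it reaches from about 0.4 to 0.875 m from the base axis. Payload 19.3 kg.
Tool frame: the origin (TCP) lies on the centre line of the jaws, within the pads' length; the fingertips stand 14 mm ahead of it and the grasp point (between the pads) lies 5 mm behind it; z points along the fingers, y is the line along which they close (so a half turn about z gives the same grasp; the last joint's range is limited). The gripper opens to 85 mm and grips with 20 to 120 N. Pads are 22 mm wide; open, the fingers measure 114 mm over their backs; the gripper's body (76 mm by 85 mm) begins 54 mm behind the grasp point. The pads swing forward as they close: fully open they stand 13 mm farther back than shut.
Start: joints at [1.142, 0.521, -0.036, 1.599, 0.021, 1.021, -0.113], TCP at [0.219, -0.585, 0.217] pointing down, gripper open.
Joint ranges: [-2.91, 2.91], [-0.3, 2.13], [-1.5, 1.42], [0.17, 2.43], [-1.26, 4.41], [0.16, 1.93], [-2.52, 2.52]. Speed limits (rad/s): [1.89, 1.89, 2.39, 2.39, 3.01, 3.01, 3.01].

INTERFACE

Orientations are given as [roll, pitch, yaw] about the fixed x, y, z axes, in that order (R = Rz(yaw) Ry(pitch) Rx(roll)).
In Python, from workcell import bot, grab_frame, regions_of gives the robot as it stands. The module is installed in compiled form; this text tells all that it offers.
- The arm moves only by the tool play_rows, never from a script. Its argument "plan" is a list of rows, each a list of 3 entries, a list of its own where there are three numbers: the shift along the tool's x, y, z in units of 2.5 cm (1.0 is 2.5 cm), then the turn, a rotation vector about the tool's x, y, z in units of 0.15 rad (1.0 is 0.15 rad), then the closure, from -1 (fully open) to 1 (shut). In form: [[[tx, ty, tz], [rx, ry, rz], jaw], ...]. A call has 1 to 20 rows; each row shifts and turns the commanded pose from where the row before left it, along the tool's axes as they then stand; what a row does not reach is not made up. A row lasts 1/8 s, in which the tool goes at most 62.5 mm and 10.7 degrees, less where a joint would pass 70% of its speed; a pose out of reach is approached as far as the arm can. A call with a number of a shift or a turn outside -1 to 1 is refused whole. A call with a gripper value outside its range is refused whole. The fingers move at their own pace and stop on an object; "newtons" is the grip in N (left out, the last holds). Time passes only in rows, so rows that do not move let the fingers close. It gives the time, the measured TCP pose, the force, the opening and the grip force at its end, in the units of the state.
- bot.observe(): the state, without advancing time (a new reading comes with each control period).
- grab_frame(name): name is "side" or "top"; returns a dict with "pixels" (420x560x3 uint8, red, green, blue), "depth" (420x560 float32, m along the optical axis (not along the pixel's ray), 0 where there is no reading), "camera_matrix" (3x3 intrinsics, pixels), "distortion" ([k1, k2, p1, p2, k3] as OpenCV has them; the pictures are not rectified), "R" (3x3) and "t" (3): a world point X has camera coordinates R X + t. Camera axes: x right, y down, z forward; pixel columns grow to the right and rows downward; lengths in m; the calibration is good to about 2 mm. A picture is of the moment at which its call begins.
- bot.job_done(): hands the job in; it is judged then, once.
Trained networks look in the newest picture that a camera, given by its name, has taken for a name from the list of things; names that differ only in an ending like _2 or _b are one class to them, and where a whole thing is asked for, a point or a joint stands for the part that bears it (a point fixed in the world has none). Each returns a list of dicts, best first, with "p" (0 to 1); they miss things now and then, are a little off and sometimes report something else, mostly with a low value. They report only what shows in the picture. A call takes as long as a camera call. They do not tell look-alikes from the thing itself.
- regions_of(thing, camera): "mask" (420x560 bool, what is visible of it) and "box" ([left, top, right, bottom] in pixels, round what is visible of it).
The state is a dict: "clock": time; "qpos": joint angles; "qd": joint speeds; "joint_efforts": joint torques, N m; "position": TCP position; "tool_rot": TCP orientation; "force": force on the tool from outside, world axes, zero at the start; "moment": the same for the moment, N m; "grip_width": finger opening in m; "finger_force": force on a finger pad.
Only numpy, scipy, OpenCV 4.12 (cv2) and the standard library are available. Lean on these libraries where they do the work, as an engineer would, in place of code of your own. Each camera call takes 0.05 s, during which the arm holds its last target. There are 200 camera calls.

## Working session

There is one attempt and no reset: what is moved stays moved. The work goes in short steps, Python scripts to look and compute and a tool call to move; the robot and the scene stay as the last step left them, time stands still between calls to the robot, and variables do not carry over. Pictures are saved under pics/ and viewed, at most 10 in all, crops included, and the job is handed in when it is done.

Besides the shell and the picture viewer there is one more tool, called after "Request:" as name(argument=value, ...) on one line, values as JSON. play_rows: Moves the arm, as the interface text tells. Its arguments: {"type":"object","properties":{"plan":{"type":"array"},"newtons":{"type":"number"}},"required":["plan"]}

```bash
mkdir -p pics; cat > h.py <<'E'
import numpy as np, cv2
from workcell import bot, grab_frame, regions_of
def pts(f,mask):
    v,u=np.nonzero(mask&(f["depth"]>0)); d=f["depth"][v,u]
    n=cv2.undistortPoints(np.c_[u,v].astype(np.float64)[:,None],f["camera_matrix"],np.array(f["distortion"]))[:,0]
    c=np.c_[n*d[:,None],d]; return (c-f["t"])@f["R"]
E
python3 - <<'E'
from h import *
print({k:np.round(v,3) for k,v in bot.observe().items()})
for cam in("top","side"):
    f=grab_frame(cam); cv2.imwrite(f"pics/{cam}0.png",f["pixels"][...,::-1])
    for n in("stop_box","key_box","round_box","twin_box","stop_head_top","square_key_top","reel","jar"):
        for r in regions_of(n,cam)[:4]:
            P=pts(f,r["mask"]); 
            if len(P)<5: continue
            zt=np.percentile(P[:,2],95); T=P[P[:,2]>zt-.006]
            col=np.median(f["pixels"][r["mask"]],0)
            print(cam,n,round(r["p"],2),np.round(r["box"]),"top z",zt.round(3),"c",T.mean(0).round(3),"mid",((P.min(0)+P.max(0))/2).round(3),col)
E
```

```text
{'clock': np.float64(0.0), 'qpos': array([ 1.142,  0.522, -0.036,  1.6  ,  0.021,  1.021, -0.113]), 'qd': array([ 0.   , -0.001,  0.001, -0.   ,  0.002,  0.   ,  0.   ]), 'joint_efforts': array([ 1.0000e-03, -9.2710e+01,  1.9810e+00, -3.6993e+01,  1.8000e-02,
        8.0000e-03, -0.0000e+00]), 'position': array([ 0.219, -0.585,  0.217]), 'tool_rot': array([-3.14 ,  0.   ,  0.359]), 'force': array([ 0.189, -0.885,  0.018]), 'moment': array([-0.029, -0.009, -0.014]), 'finger_force': np.float64(0.0), 'grip_width': np.float64(0.086)}
top stop_box 0.88 [273. 259. 312. 298.] top z 0.078 c [ 0.458 -0.037  0.076] mid [ 0.46  -0.038  0.039] [ 83. 165. 162.]
top stop_box 0.75 [210. 249. 254. 284.] top z 0.079 c [0.482 0.099 0.077] mid [0.482 0.098 0.041] [186. 184. 178.]
top stop_box 0.47 [203. 162. 224. 182.] top z 0.063 c [0.716 0.165 0.061] mid [0.723 0.167 0.031] [195. 193. 190.]
top key_box 0.8 [363. 218. 403. 257.] top z 0.064 c [ 0.563 -0.251  0.063] mid [ 0.562 -0.25   0.035] [196. 195. 190.]
top round_box 0.6 [298. 213. 336. 247.] top z 0.062 c [ 0.576 -0.09   0.062] mid [ 0.58  -0.09
[... 1235 characters left out ...]
ox 0.62 [211. 163. 243. 194.] top z 0.058 c [0.528 0.272 0.057] mid [0.529 0.314 0.033] [154. 150. 143.]
side stop_head_top 0.66 [211. 233. 229. 250.] top z 0.079 c [ 0.459 -0.043  0.076] mid [0.46  0.003 0.042] [ 16. 189. 185.]
side stop_head_top 0.54 [212. 195. 229. 212.] top z 0.079 c [0.484 0.093 0.077] mid [0.484 0.095 0.064] [46. 45. 47.]
side square_key_top 0.55 [288. 305. 304. 319.] top z 0.065 c [ 0.564 -0.254  0.063] mid [ 0.564 -0.247  0.057] [44. 43. 45.]
side reel 0.59 [318. 234. 346. 265.] top z 0.052 c [ 0.705 -0.078  0.05 ] mid [ 0.719 -0.052  0.027] [222. 212. 215.]
side jar 0.57 [296. 176. 316. 207.] top z 0.061 c [0.716 0.16  0.06 ] mid [0.732 0.207 0.031] [174. 173. 169.]
```

```bash
python3 -c "
import cv2
a=cv2.imread('pics/top0.png')[150:310,130:420]; cv2.imwrite('pics/crop.png',cv2.resize(a,None,fx=2.7,fy=2.7,interpolation=cv2.INTER_CUBIC))"
```

```text
(no output)
```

View pics/top0.png

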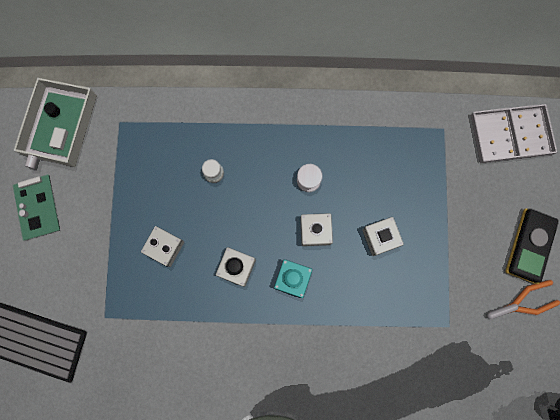

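View pics/crop.png

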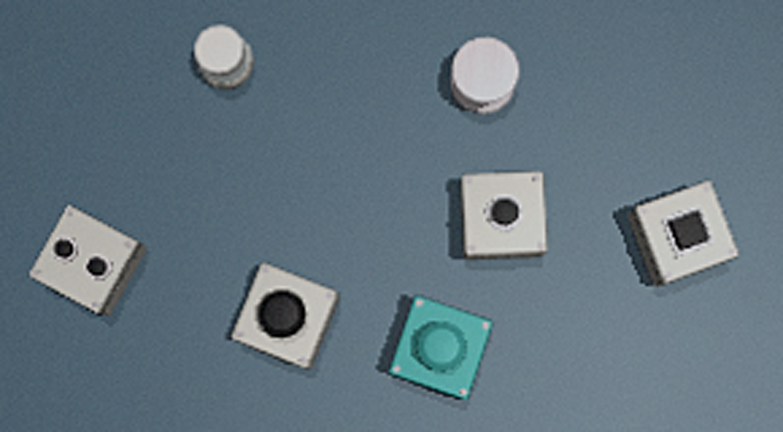

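Stop candidates are the light-grey box with the black mushroom head at (234,267) and the turquoise one at (292,278). The description says light grey with a black head, so it is (234,267), at world (0.482, 0.099). The crop confirms this.

The square key is at (386,236), at world (0.562, -0.251). The twin box is at (162,245), the round box at (316,229), the jar at (212,171) and the reel at (309,178). I'll keep clear of those four.

I'll move with the gripper shut, high above the bench.

Request:
play_rows(plan=[[[0.84,-0.58,0],[0,0,0],1],[[0.84,-0.58,0],[0,0,0],1],[[0.84,-0.58,0],[0,0,0],1],[[0.84,-0.58,0],[0,0,0],1],[[0.84,-0.58,0],[0,0,0],1],[[0.84,-0.58,0],[0,0,0],1],[[0.84,-0.58,0],[0,0,0],1],[[0.84,-0.58,0],[0,0,0],1],[[0.84,-0.58,0],[0,0,0],1],[[0.84,-0.58,0],[0,0,0],1],[[0.84,-0.58,0],[0,0,0],1],[[0.84,-0.58,0],[0,0,0],1],[[0.84,-0.58,0],[0,0,0],1],[[0.84,-0.58,0],[0,0,0],1],[[0.84,-0.58,0],[0,0,0],1],[[0.84,-0.58,0],[0,0,0],1]])

```text
clock: 2.9
position: [0.4531, -0.2493, 0.2172]
tool_rot: [3.141, -0.0, 0.359]
force: [0.3, -0.3, 0.4]
grip_width: -0.0004
finger_force: 0.0
```

Request:
play_rows(plan=[[[0.427,-0.9,0],[0,0,0],1],[[0.427,-0.9,0],[0,0,0],1],[[0.427,-0.9,0],[0,0,0],1],[[0.427,-0.9,0],[0,0,0],1],[[0.427,-0.9,0],[0,0,0],1],[[0.427,-0.9,0],[0,0,0],1],[[0.427,-0.9,0],[0,0,0],1],[[0.427,-0.9,0],[0,0,0],1],[[0.427,-0.9,0],[0,0,0],1],[[0.427,-0.9,0],[0,0,0],1],[[0.427,-0.9,0],[0,0,0],1],[[0.427,-0.9,0],[0,0,0],1],[[0.427,-0.9,0],[0,0,0],1],[[0.427,-0.9,0],[0,0,0],1],[[0,0,0.8],[0,0,0],1],[[0,0,0.8],[0,0,0],1],[[0,0,0.8],[0,0,0],1],[[0,0,0.8],[0,0,0],1],[[0,0,0.4],[0,0,0],1],[[0,0,0],[0,0,0],1]])

```text
clock: 5.4
position: [0.4818, 0.0974, 0.1269]
tool_rot: [-3.141, 0.001, 0.359]
force: [0.0, -0.1, -0.4]
grip_width: 0.0
finger_force: 0.0
```

Request:
play_rows(plan=[[[0,0,0.4],[0,0,0],1],[[0,0,0.4],[0,0,0],1],[[0,0,0.3],[0,0,0],1],[[0,0,0.1],[0,0,0],1],[[0,0,0.06],[0,0,0],1],[[0,0,0.06],[0,0,0],1],[[0,0,0.06],[0,0,0],1],[[0,0,0.06],[0,0,0],1],[[0,0,0],[0,0,0],1]])

```text
clock: 6.52
position: [0.4819, 0.0974, 0.091]
tool_rot: [-3.142, 0.0, 0.359]
force: [-0.8, 0.1, -0.5]
grip_width: -0.0003
finger_force: 0.0
```

Request:
play_rows(plan=[[[0,0,0.06],[0,0,0],1],[[0,0,0.06],[0,0,0],1],[[0,0,0],[0,0,0],1]])

```text
clock: 6.9
position: [0.4819, 0.0974, 0.088]
tool_rot: [-3.142, 0.0, 0.359]
force: [-0.4, -0.3, -0.4]
grip_width: 0.0002
finger_force: 0.0
```

Request:
play_rows(plan=[[[0,0,0.06],[0,0,0],1],[[0,0,0.06],[0,0,0],1]])

```text
clock: 7.15
position: [0.4819, 0.0974, 0.085]
tool_rot: [3.142, -0.0, 0.359]
force: [0.1, -1.2, 0.5]
grip_width: 0.0001
finger_force: 0.0
```

```bash
python3 - <<'E'
from h import *
f=grab_frame("side"); cv2.imwrite("pics/s1.png",cv2.resize(f["pixels"][150:270,150:300,::-1],None,fx=4,fy=4,interpolation=cv2.INTER_CUBIC))
s=bot.observe();print(s["force"],s["position"])
E
```

```text
[-0.21182526  0.66016484  0.84432866] [0.48186632 0.09739497 0.08486357]
```

View pics/s1.png

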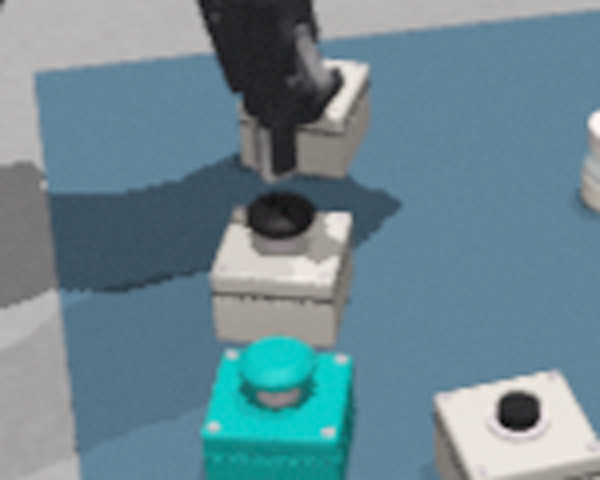

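The picture shows the fingertips at about (275,175), clear of the black head at (283,210), although the state says they are at head height. I'll measure the real fingertip position from depth.

```bash
python3 - <<'E'
from h import *
for cam in("side","top"):
    f=grab_frame(cam); m=np.ones((420,560),bool); v,u=np.nonzero(f["depth"]>0); P=pts(f,m)
    k=(np.abs(P[:,0]-.482)<.07)&(np.abs(P[:,1]-.097)<.09)&(P[:,2]>.066)&(P[:,2]<.2)
    Q=P[k]
    print(cam)
    for a in np.arange(.066,.18,.006):
        q=Q[(Q[:,2]>=a)&(Q[:,2]<a+.006)]
        if len(q): print(a.round(3),len(q),q.min(0).round(3),q.max(0).round(3),q.mean(0).round(3))
    cv2.imwrite(f"pics/{cam}2.png",cv2.resize(f["pixels"][150:300,150:350,::-1],None,fx=4,fy=4,interpolation=cv2.INTER_CUBIC))
print(bot.observe()["qpos"].round(3), bot.observe()["position"])
E
```

```text
side
0.066 29 [0.464 0.074 0.067] [0.502 0.094 0.072] [0.482 0.082 0.069]
0.072 119 [0.465 0.077 0.072] [0.504 0.114 0.078] [0.483 0.092 0.076]
0.078 20 [0.469 0.082 0.078] [0.497 0.105 0.081] [0.485 0.094 0.079]
0.096 7 [0.479 0.088 0.098] [0.494 0.095 0.102] [0.487 0.092 0.1  ]
0.102 12 [0.472 0.086 0.102] [0.493 0.097 0.108] [0.479 0.09  0.105]
0.108 26 [0.471 0.082 0.108] [0.493 0.098 0.114] [0.482 0.087 0.111]
0.114 21 [0.472 0.08  0.114] [0.494 0.096 0.12 ] [0.481 0.087 0.117]
0.12 25 [0.471 0.081 0.12 ] [0.494 0.1   0.126] [0.482 0.087 0.123]
0.126 32 [0.471 0.08  0.127] [0.494 0.1   0.132] [0.482 0.088 0.129]
0.132 17 [0.471 0.08  0.132] [0.494 0.099 0.138] [0.478 0.089 0.135]
0.138 11 [0.467 0.081 0.138] [0.478 0.106 0.144] [0.472 0.094 0.142]
0.144 43 [0.461 0.061 0.144] [0.506 0.118 0.15 ] [0.482 0.085 0.148]
0.15 48 [0.459 0.058 0.15 ] [0.505 0.128 0.156] [0.477 0.089 0.153]
0.156 26 [0.459 0.055 0.156] [0.507 0.127 0.162] [0.479 0.082 0.159]
0.162 62 [0.457 0.049 0.162] [0.51  0.133 0.168] [0.479 0.081 0.165]
0.168 64 [0.452 0.046 0.168] [0.51  0.141 0.174] [0.477 0.085 0.171]
0.174 60 [0.451 0.043 0.174] [0.514 0.146 0.18 ] [0.475 0.088 0.177]
top
[-0.121  0.523 -0.26   2.046  0.229  0.6   -1.75 ] [0.48190114 0.09741334 0.08503407]
```

View pics/top2.png

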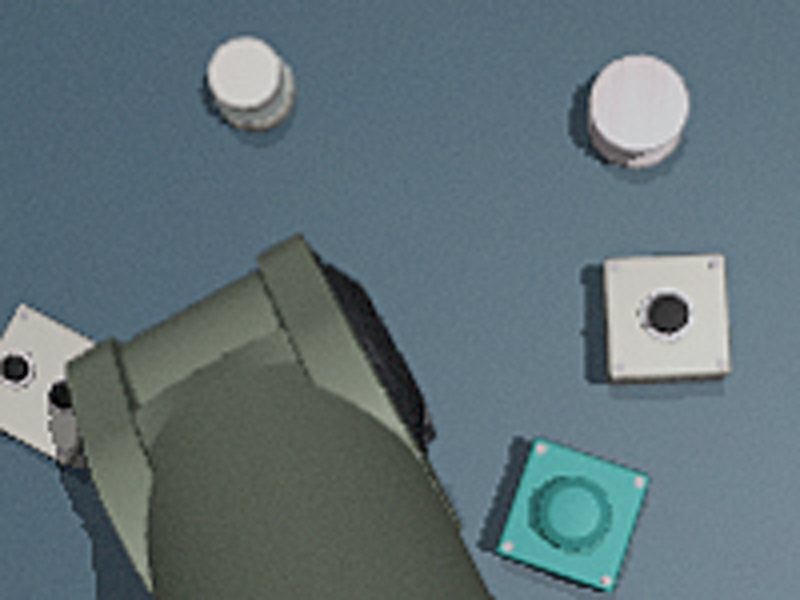

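The top view shows no contact with the neighbours. From depth, the fingertips are over the head but at z≈0.098, about 20 mm above it. The fingertips stand higher than the nominal offset says, so I'll keep going down gently and watch the force.

Request:
play_rows(plan=[[[0,0,0.1],[0,0,0],1],[[0,0,0.1],[0,0,0],1],[[0,0,0.1],[0,0,0],1],[[0,0,0.1],[0,0,0],1],[[0,0,0.1],[0,0,0],1],[[0,0,0],[0,0,0],1]])

```text
clock: 8.05
position: [0.4818, 0.0974, 0.0724]
tool_rot: [-3.142, 0.0, 0.359]
force: [-0.0, 0.6, -0.1]
grip_width: 0.0001
finger_force: 0.0
```

```bash
cat >> h.py <<'E'
def look(x,y,z0=.05):
    f=grab_frame("side"); P=pts(f,np.ones((420,560),bool))
    Q=P[(np.abs(P[:,0]-x)<.025)&(np.abs(P[:,1]-y)<.025)&(P[:,2]>z0)&(P[:,2]<.13)]
    for a in np.arange(z0,.13,.003):
        q=Q[(Q[:,2]>=a)&(Q[:,2]<a+.003)]
        if len(q): print(a.round(3),len(q),q.mean(0).round(3),np.ptp(q[:,0]).round(3))
    s=bot.observe();print(s["force"].round(2),s["position"].round(4)); return f
E
python3 -c "
from h import *
look(.482,.097)"
```

```text
0.05 94 [0.481 0.089 0.051] 0.049
0.053 11 [0.481 0.09  0.054] 0.018
0.056 6 [0.485 0.087 0.057] 0.015
0.059 1 [0.475 0.09  0.059] 0.0
0.065 9 [0.48  0.082 0.066] 0.029
0.068 21 [0.481 0.082 0.07 ] 0.036
0.071 32 [0.483 0.086 0.073] 0.039
0.074 55 [0.483 0.091 0.076] 0.036
0.077 42 [0.485 0.093 0.078] 0.029
0.083 1 [0.494 0.097 0.085] 0.0
0.086 3 [0.487 0.091 0.088] 0.01
0.089 9 [0.478 0.09  0.09 ] 0.015
0.092 6 [0.483 0.087 0.094] 0.018
0.095 13 [0.478 0.09  0.096] 0.019
0.098 13 [0.483 0.087 0.1  ] 0.022
0.101 11 [0.481 0.088 0.103] 0.021
0.104 12 [0.481 0.088 0.106] 0.022
0.107 13 [0.483 0.086 0.109] 0.018
0.11 9 [0.48  0.088 0.111] 0.021
0.113 14 [0.483 0.087 0.115] 0.022
0.116 11 [0.482 0.088 0.118] 0.021
0.119 12 [0.481 0.088 0.12 ] 0.023
0.122 4 [0.472 0.095 0.124] 0.003
0.125 5 [0.476 0.089 0.126] 0.011
0.128 5 [0.474 0.089 0.129] 0.009
[ 0.94 -0.69 -0.51] [0.4819 0.0974 0.0725]
```

Request:
play_rows(plan=[[[0,0,0.08],[0,0,0],1],[[0,0,0.06],[0,0,0],1],[[0,0,0.06],[0,0,0],1],[[0,0,0.06],[0,0,0],1],[[0,0,0.06],[0,0,0],1]])

```text
clock: 8.72
position: [0.4819, 0.0974, 0.0645]
tool_rot: [-3.142, -0.0, 0.359]
force: [-1.2, 0.2, 0.0]
grip_width: 0.0004
finger_force: 0.0
```

Request:
play_rows(plan=[[[0,0,0.05],[0,0,0],1],[[0,0,0.05],[0,0,0],1]])

```text
clock: 8.98
position: [0.482, 0.0974, 0.0621]
tool_rot: [3.142, -0.0, 0.359]
force: [-2.0, -0.3, 4.2]
grip_width: -0.0001
finger_force: 1.9
```

The force reads 4.2 N, so the head is sliding.

Request:
play_rows(plan=[[[0,0,0.05],[0,0,0],1],[[0,0,0.05],[0,0,0],1],[[0,0,0.05],[0,0,0],1]])

```text
clock: 9.35
position: [0.4819, 0.0974, 0.0583]
tool_rot: [-3.142, -0.0, 0.359]
force: [-0.8, -0.6, 4.2]
grip_width: 0.0
finger_force: 1.9
```

Request:
play_rows(plan=[[[0,0,0.05],[0,0,0],1]])

```text
clock: 9.48
position: [0.482, 0.0974, 0.057]
tool_rot: [-3.142, -0.0, 0.359]
force: [-1.2, 0.3, 4.3]
grip_width: 0.0001
finger_force: 1.9
```

Still sliding freely, so I'll step until the force rises at the stop.

Request:
play_rows(plan=[[[0,0,0.04],[0,0,0],1]])

```text
clock: 9.6
position: [0.4819, 0.0974, 0.056]
tool_rot: [-3.142, 0.0, 0.359]
force: [-0.4, -0.0, 3.8]
grip_width: -0.0001
finger_force: 1.9
```

Request:
play_rows(plan=[[[0,0,0.03],[0,0,0],1]])

```text
clock: 9.72
position: [0.4821, 0.0974, 0.0554]
tool_rot: [3.142, -0.0, 0.359]
force: [-4.0, -0.7, 16.7]
grip_width: 0.0002
finger_force: 8.5
```

The force jumped to 16.7 N, so the head is at its stop. I'll lift and check.

Request:
play_rows(plan=[[[0,0,-0.02],[0,0,0],1],[[0,0,-0.2],[0,0,0],1],[[0,0,-0.8],[0,0,0],1],[[0,0,-0.8],[0,0,0],1],[[0,0,-0.8],[0,0,0],1],[[0,0,-0.8],[0,0,0],1],[[0,0,-0.8],[0,0,0],1],[[0,0,0],[0,0,0],1]])

```text
clock: 10.72
position: [0.4826, 0.0975, 0.1621]
tool_rot: [3.141, -0.002, 0.359]
force: [0.7, 0.4, -0.1]
grip_width: -0.0001
finger_force: 0.0
```

```bash
python3 -c "
from h import *
look(.482,.097)"
```

```text
0.05 72 [0.478 0.087 0.051] 0.05
0.053 3 [0.479 0.086 0.055] 0.032
0.056 5 [0.483 0.084 0.058] 0.032
0.059 16 [0.482 0.083 0.06 ] 0.036
0.062 22 [0.485 0.082 0.064] 0.038
0.065 55 [0.484 0.09  0.067] 0.039
0.068 66 [0.483 0.095 0.069] 0.031
0.071 7 [0.484 0.094 0.072] 0.016
[ 0.23  0.27 -1.2 ] [0.4821 0.0974 0.1612]
```

The head top is now at about 0.070, so it is down by 8 mm and stays there. Next I go over to the key.

Request:
play_rows(plan=[[[-0.117,0.888,0],[0,0,0],1],[[-0.117,0.888,0],[0,0,0],1],[[-0.117,0.888,0],[0,0,0],1],[[-0.117,0.888,0],[0,0,0],1],[[-0.117,0.888,0],[0,0,0],1],[[-0.117,0.888,0],[0,0,0],1],[[-0.117,0.888,0],[0,0,0],1],[[-0.117,0.888,0],[0,0,0],1],[[-0.117,0.888,0],[0,0,0],1],[[-0.117,0.888,0],[0,0,0],1],[[-0.117,0.888,0],[0,0,0],1],[[-0.117,0.888,0],[0,0,0],1],[[-0.117,0.888,0],[0,0,0],1],[[-0.117,0.888,0],[0,0,0],1],[[-0.117,0.888,0],[0,0,0],1],[[-0.117,0.888,0],[0,0,0],1],[[0,0,0.8],[0,0,0],1],[[0,0,0.8],[0,0,0],1],[[0,0,0.8],[0,0,0],1],[[0,0,0.8],[0,0,0],1]])

```text
clock: 13.28
position: [0.563, -0.2522, 0.08]
tool_rot: [3.142, -0.0, 0.359]
force: [0.3, -0.8, 0.2]
grip_width: -0.0
finger_force: 0.0
```

```bash
python3 -c "
from h import *
f=look(.563,-.252,.056)
cv2.imwrite('pics/k1.png',cv2.resize(f['pixels'][230:370,230:370,::-1],None,fx=4,fy=4,interpolation=cv2.INTER_CUBIC))"
```

```text
0.056 26 [ 0.561 -0.261  0.058] 0.036
0.059 44 [ 0.565 -0.256  0.061] 0.033
0.062 143 [ 0.564 -0.254  0.063] 0.031
0.065 8 [ 0.565 -0.256  0.065] 0.025
0.095 5 [ 0.56  -0.261  0.097] 0.005
0.098 7 [ 0.555 -0.258  0.1  ] 0.006
0.101 16 [ 0.56  -0.26   0.102] 0.023
0.104 20 [ 0.561 -0.261  0.106] 0.022
0.107 18 [ 0.561 -0.262  0.109] 0.021
0.11 20 [ 0.562 -0.261  0.112] 0.023
0.113 19 [ 0.561 -0.261  0.115] 0.023
0.116 18 [ 0.56  -0.261  0.117] 0.024
0.119 20 [ 0.558 -0.259  0.12 ] 0.018
0.122 14 [ 0.558 -0.26   0.123] 0.015
0.125 15 [ 0.558 -0.26   0.126] 0.012
0.128 9 [ 0.558 -0.26   0.129] 0.011
[-1.98  1.46 -2.5 ] [ 0.5618 -0.2516  0.0774]
```

View pics/k1.png

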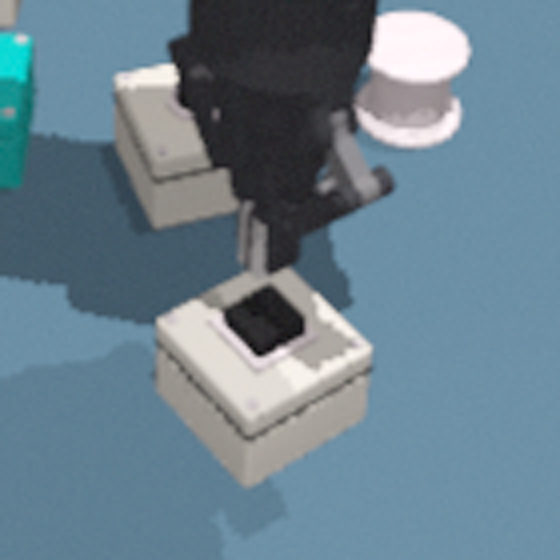

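The fingertips at about (270,265) in the crop are over the square key at (265,320), with 29 mm left to contact. I'm descending.

Request:
play_rows(plan=[[[0,0,0.4],[0,0,0],1],[[0,0,0.3],[0,0,0],1],[[0,0,0.2],[0,0,0],1],[[0,0,0.1],[0,0,0],1],[[0,0,0.08],[0,0,0],1],[[0,0,0.06],[0,0,0],1],[[0,0,0.06],[0,0,0],1]])

```text
clock: 14.2
position: [0.5629, -0.2516, 0.0509]
tool_rot: [3.141, -0.0, 0.359]
force: [0.8, 0.5, 0.5]
grip_width: -0.0001
finger_force: 0.0
```

Request:
play_rows(plan=[[[0,0,0.04],[0,0,0],1],[[0,0,0.04],[0,0,0],1]])

```text
clock: 14.45
position: [0.5629, -0.2516, 0.0489]
tool_rot: [3.142, -0.0, 0.359]
force: [-0.5, 0.1, 0.6]
grip_width: -0.0001
finger_force: 0.4
```

Request:
play_rows(plan=[[[0,0,0.05],[0,0,0],1],[[0,0,0.05],[0,0,0],1],[[0,0,0.05],[0,0,0],1],[[0,0,0.04],[0,0,0],1]])

```text
clock: 14.95
position: [0.5628, -0.2516, 0.0441]
tool_rot: [3.142, -0.0, 0.359]
force: [-0.7, -0.4, 3.8]
grip_width: -0.0002
finger_force: 1.6
```

Request:
play_rows(plan=[[[0,0,0.03],[0,0,0],1]])

```text
clock: 15.08
position: [0.5629, -0.2516, 0.0434]
tool_rot: [3.142, -0.0, 0.359]
force: [-0.1, -1.0, 2.5]
grip_width: -0.0001
finger_force: 1.8
```

Request:
play_rows(plan=[[[0,0,0.03],[0,0,0],1]])

```text
clock: 15.2
position: [0.5629, -0.2516, 0.0427]
tool_rot: [3.141, -0.0, 0.359]
force: [-3.0, 0.8, 12.6]
grip_width: 0.0001
finger_force: 6.2
```

The key is at its stop. I'll hold for one row, then lift.

Request:
play_rows(plan=[[[0,0,0],[0,0,0],1],[[0,0,-0.03],[0,0,0],1],[[0,0,-0.2],[0,0,0],1],[[0,0,-0.8],[0,0,0],1],[[0,0,-0.8],[0,0,0],1],[[0,0,-0.8],[0,0,0],1],[[0,0,-0.8],[0,0,0],1],[[0,0,0],[0,0,0],1],[[0,0,0],[0,0,0],1],[[0,0,0],[0,0,0],1]])

```text
clock: 16.45
position: [0.5625, -0.2515, 0.1279]
tool_rot: [-3.141, 0.001, 0.359]
force: [-0.3, -0.1, -0.8]
grip_width: -0.0
finger_force: 0.0
```

```bash
python3 -c "
from h import *
look(.482,.097,.06); look(.563,-.252,.056)
f=grab_frame('side')
for n in ('stop_box','key_box'):
  for r in regions_of(n,'side')[:2]:
    P=pts(f,r['mask']); T=P[P[:,2]>np.percentile(P[:,2],95)-.006]; print(n,r['p'],T.mean(0).round(3))
"
```

```text
0.06 18 [0.486 0.083 0.062] 0.038
0.063 34 [0.48  0.086 0.065] 0.04
0.066 69 [0.483 0.093 0.068] 0.038
0.069 43 [0.484 0.095 0.07 ] 0.028
[ 0.1  -0.11  0.19] [ 0.5625 -0.2515  0.1279]
0.056 21 [ 0.56  -0.262  0.058] 0.032
0.059 60 [ 0.563 -0.256  0.061] 0.034
0.062 134 [ 0.564 -0.253  0.063] 0.032
0.065 4 [ 0.565 -0.255  0.066] 0.025
[-0.25 -0.09  0.12] [ 0.5626 -0.2515  0.1279]
stop_box 0.81 [ 0.459 -0.044  0.076]
stop_box 0.7 [0.483 0.091 0.068]
key_box 0.56 [ 0.564 -0.255  0.062]
```

The mushroom head is down at 0.070, the key is back up at 0.063, and the boxes haven't moved. I'm handing in.

```bash
python3 -c "
from workcell import bot
print(bot.job_done())"
```

```text
the job is handed in; nothing more can be done
None
```

I pressed the mushroom button fully down and it stayed down, then pressed the square key fully down and it sprang back up; neither box moved measurably, and the job is handed in, but no verdict was returned.

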